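# Fit the spacer at the valve clamping station and hold the press plate flush

### The arm

A 7-joint arm with a two-finger parallel gripper is mounted at the origin on the work surface. World frame = base frame: x ahead of the robot, y to its left, z up, the work surface at z = 0. Lengths are in mm, angles in degrees, forces in N, time in s.
With the tool pointing down it reaches from about 400 to 900 mm from the base axis. Payload 5.5 kg.
Tool frame: the origin (TCP) lies at the very end of the fingers, on their centre line; the grasp point (between the pads) lies 19 mm behind it; z points along the fingers, y is the direction in which the jaws open and shut (so a half turn about z gives the same grasp; the last joint's range is limited). The gripper opens to 85 mm and grips with 20 to 120 N. Pads are 22 mm wide; open, the fingers measure 114 mm over their backs; the gripper's body (76 mm by 85 mm) begins 54 mm behind the grasp point. The pads swing forward as they close: fully open they stand 13 mm farther back than shut.
Start: joints at [87.273, 28.699, -24.465, 88.831, 12.651, 65.22, -12.049], TCP at [198.816, -618.847, 231.31] pointing down, gripper open.
Joint ranges: [-164.97, 164.97], [-17.58, 116.51], [-87.97, 89.64], [11.32, 138.91], [-80.73, 260.73], [10.89, 115.49], [-147.41, 147.41]. Speed limits (degrees/s): [147.25, 147.25, 180, 180, 180, 180, 180].

### API

Orientations are given as a 3x3 rotation matrix whose columns are the frame's x, y, z axes.
In Python, from station import get_state, get_image, hand_in, boxes_of, cut_out, tip_of gives the robot as it stands. The module is installed in compiled form; this text tells all that it offers.
- The arm moves only by the tool apply_moves, never from a script. Its argument "deltas" is a list of rows, each an object of numbers: "rx", "ry", "rz": the turn, a rotation vector about the world's x, y, z in rad; "x", "y", "z": the shift along the world's x, y, z in cm; "fingers": the finger opening in cm, from 0 to 8.54. A call has exactly 5 rows; each row is the pose to reach, as a shift and turn from the pose commanded when the call began; what a row does not reach only later rows make up. A row lasts 1/10 s, in which the tool goes at most 50 mm and 8.59 degrees, less where a joint would pass 70% of its speed; a pose out of reach is approached as far as the arm can. A call with a gripper value outside its range is refused whole. The fingers move at their own pace and stop on an object; the grip force is fixed at half the most. Time passes only in rows, so rows that repeat a pose let the fingers close, or fill a call up. It gives the time, the measured TCP pose, the force and the opening at its end, in the units of the state.
- get_state(): the state, without advancing time (a new reading comes with each control period).
- get_image(name): name is "side" or "top" or "wrist"; returns a dict with "frame" (420x560x3 uint8, red, green, blue), "range_z" (420x560 float32, mm along the optical axis (not along the pixel's ray), 0 where there is no reading), "camera_matrix" (3x3 intrinsics, pixels), "xyz" and "attitude" of the camera in the world. Camera axes: x right, y down, z forward; pixel columns grow to the right and rows downward; lengths in mm; the calibration is good to about 2 mm. A picture is of the moment at which its call begins.
- hand_in(): hands the job in, once; it reports no verdict.
Trained networks look in the newest picture that a camera, given by its name, has taken for a name from the list of things; names that differ only in an ending like _2 or _b are one class to them, and where a whole thing is asked for, a point or a joint stands for the part that bears it (a point fixed in the world has none). Each returns a list of dicts, best first, with "score" (0 to 1); they miss things now and then, are a little off and sometimes report something else, mostly with a low value. They report only what shows in the picture. A call takes as long as a camera call. They do not tell look-alikes from the thing itself.
- boxes_of(camera, thing): "box" ([centre column, centre row, width, height] in pixels, round what is visible of it).
- cut_out(camera, thing): "mask" (420x560 bool, what is visible of it) and "box" ([centre column, centre row, width, height] in pixels, round what is visible of it).
- tip_of(camera, thing): "xy" ([column, row] in pixels: a listed point, or the origin of a listed thing).
The state is a dict: "t": time; "joint_pos": joint angles; "joint_vel": joint speeds; "joint_torque": joint torques, N m; "tcp_pos": TCP position; "eef_rot": TCP orientation; "ft_force": force on the tool from outside, world axes, zero at the start; "ft_torque": the same for the moment, N m; "gripper_width": opening from 0.0 (shut) to 1.0 (fully open).
Only numpy, scipy, OpenCV 4.12 (cv2) and the standard library are available. Lean on these libraries where they do the work, as an engineer would, in place of code of your own. Each camera call takes 0.05 s, during which the arm holds its last target.

### The job

Stand the tabbed aluminium spacer upright on the bed, tab up, centred in the gap between press plate and valve flange, at the one clamping station whose gap is wide enough for it, and let go of it. Then push that station's sprung press plate forward by the boss on its back until the spacer is clamped flush between plate and flange, and finish while holding it firmly pressed like that: do not back off or let the plate spring back. Leave the other station and the loose things on the bench alone.

Things in the scene. Friction and masses are not known exactly. Their poses are not given: they have to be found in the camera images.
- spacer: Loose aluminium spacer, standing upright on the bench, about 220 g. A flat block 56 mm wide (local x), 16 mm thick (local y), 66 mm tall, with a tab 24 mm wide and 16 mm thick rising from the middle of its top to 115 mm. Origin: centre of its underside; local z up; front and back are alike.
- station_a: Fixed clamping station, short-necked valve, wide gap that takes the spacer. Origin: centre under its bed, on the bench; z up, +y = pressing direction, from press plate towards valve. Bed 110 mm in x, y from -125 to +105 mm, top at z 12 mm. Two guide rods along y at x = +-44 mm, tops at z 37 mm. The valve stands at y = 66 mm, 60 mm across, top at z 134 mm.
- gap_a (a point): Point on the bed in the middle of the gap, when the plate is back. Gap 26 mm wide in the station's y, between the flat flange face (y = 10 mm; 70 mm across, centred at x 0) and the press plate front (y = -16 mm; plate 70 mm wide, 12 mm thick). Flange and plate tops are 70 mm above this point. Axes as the station's.
- station_b: Fixed clamping station, longer-necked valve, gap too narrow for the spacer. Origin: centre under its bed, on the bench; z up, +y = pressing direction, from press plate towards valve. Bed 110 mm in x, y from -125 to +105 mm, top at z 12 mm. Two guide rods along y at x = +-44 mm, tops at z 37 mm. The valve stands at y = 66 mm, 60 mm across, top at z 134 mm.
- gap_b (a point): Point on the bed in the middle of the gap, when the plate is back. Gap 10 mm wide in the station's y, between the flat flange face (y = -6 mm; 70 mm across, centred at x 0) and the press plate front (y = -16 mm; plate 70 mm wide, 12 mm thick). Flange and plate tops are 70 mm above this point. Axes as the station's.
- press_a (a joint): Press plate of station_a: slide in m, 0 = fully back (gap 26 mm), grows towards the flange (local +y); it meets the spacer clamped flush at about 0.010. A spring pushes it back to 0 (about 2 N at 0, 4 N at 0.010).
- press_b (a joint): Press plate of station_b: slide in m, 0 = fully back (gap 10 mm), same spring. To be left alone.
- press_a_boss (a point): Centre of the flat rear end of the boss on station_a's press plate (moves with the plate), at y = -53 mm, z 57 mm in the station when back. Boss 34 mm across, 25 mm long; the bed behind it is free. Push here along the station's +y.
- shim: Bystander: small flat aluminium plate without a tab, 60 x 50 x 6 mm, lying.
- blank: Bystander: square steel plate with four holes, 70 x 70 x 12 mm, lying.
- wrench: Bystander: open-ended wrench, lying.
- gasket_ring: Bystander: flat copper ring, 60 mm across, 6 mm thick, lying.
- gauge: Bystander: round dial gauge, 64 mm across, 22 mm high, lying.
- spray: Bystander: grey plastic bottle with a white cap, 44 mm across, 130 mm tall.
- plug: Bystander: brass plug with a wide foot, 40 mm across, 35 mm tall.
Things that resemble listed ones, but are neither listed nor needed, are in the scene too. Leave any green or yellow look-alike of the spacer alone.

How it is judged (in metres and radians):
On the way:
1. the spacer stands on the bed in the wide gap, let go, the press plate not yet pushed up to it (x of spacer in the frame of station_a between -0.012 and 0.012 m and y of spacer in the frame of station_a between -0.012 and 0.006 m and z of spacer in the frame of station_a between 0.008 and 0.015 m and contact force between the fingers and spacer below 0.3 N and angle between spacer's own z axis and vertical below 0.1 rad and value of joint press_a below 0.007 m), for 0.2 s.
At the end, for the whole second after the job is handed in: The spacer stands upright (within 0.06 rad) and square (within 0.06 rad) on station_a's bed, within 12 mm of the flange's middle, not touched by the fingers; press_a is between 0.009 and 0.0115 m; the arm pushes the plate with more than 5 N and the plate presses on the spacer with more than 3 N (x of spacer in the frame of station_a between -0.012 and 0.012 m and y of spacer in the frame of station_a between -0.012 and 0.006 m and z of spacer in the frame of station_a between 0.008 and 0.015 m and contact force between the fingers and spacer below 0.3 N and angle between spacer's own z axis and vertical below 0.06 rad and angle between the y axis of spacer and the y axis of station_a, either way round below 0.06 rad and value of joint press_a between 0.009 and 0.0115 m and contact force between press_a and spacer above 3 N and contact force between any of the fingers, the arm and press_a above 5 N and linear speed of spacer below 0.02 m/s); the arm keeps its last pose, push and grip.
It fails at once if the narrow station's press plate is pushed (value of joint press_b above 0.004 m).
It fails at once if the spacer is forced against the narrow station (contact force between spacer and station_b above 8 N).
It fails at once if a bystander is disturbed (distance of any of shim, blank, wrench, gasket_ring, gauge, spray, plug from where it was at the start of the episode above 0.03 m).
It also fails if it takes over 54 s, if anything falls off the work surface, if the arm or the gripper's body presses on something with over 40 N, if the wrist force passes 120 N, or if a joint passes its speed limit or range.

## Working session

There is one attempt and no reset: what is moved stays moved. The work goes in short steps, Python scripts to look and compute and a tool call to move; the robot and the scene stay as the last step left them, time stands still between calls to the robot, and variables do not carry over. Pictures are saved under pics/ and viewed, and the job is handed in when it is done.

Besides the shell and the picture viewer there is one more tool, called by a JSON object that holds its "api" and its "payload", one argument or row to a line. apply_moves: Moves the arm, as the interface text tells. Its arguments: {"type":"object","properties":{"deltas":{"type":"array","items":{"type":"object","properties":{"rx":{"type":"number"},"ry":{"type":"number"},"rz":{"type":"number"},"x":{"type":"number"},"y":{"type":"number"},"z":{"type":"number"},"fingers":{"type":"number"}}}}},"required":["deltas"]}

```bash
mkdir -p pics
cat > h.py <<'E'
import numpy as np, cv2
from station import *
def save(n,im): cv2.imwrite('pics/'+n+'.png',cv2.cvtColor(im,cv2.COLOR_RGB2BGR))
def pts(d):
    K=np.array(d['camera_matrix']);R=np.array(d['attitude']);t=np.array(d['xyz'])
    z=d['range_z'].astype(float);v,u=np.mgrid[:420,:560]
    c=np.stack([(u-K[0,2])/K[0,0]*z,(v-K[1,2])/K[1,1]*z,z],-1)
    return c@R.T+t
E
python3 - <<'E'
from h import *
s=get_state()
for k in s: print(k,np.round(s[k],3).tolist())
for c in('top','side','wrist'):
    d=get_image(c); save(c+'0',d['frame']); np.savez(''+c+'0.npz',**d)
    print(c,np.round(d['xyz'],1),np.round(d['attitude'],3).tolist(),np.round(d['camera_matrix'],1).tolist())
    for n in ('spacer','station_a','gap_a','press_a_boss'):
        print(n,[(np.round(r['box']).tolist(),round(r['score'],2)) for r in boxes_of(c,n)][:6],[(np.round(r['xy']).tolist(),round(r['score'],2)) for r in tip_of(c,n)][:6])
E
```

```text
t 0.0
joint_pos [87.273, 28.755, -24.455, 88.891, 12.652, 65.22, -12.049]
joint_vel [-0.001, 0.02, 0.063, -0.075, 0.043, 0.025, -0.025]
joint_torque [-0.0, -56.952, -5.816, -28.094, 0.011, 0.012, -0.0]
tcp_pos [198.533, -618.212, 230.251]
eef_rot [[0.952, 0.306, -0.001], [0.306, -0.952, 0.002], [0.0, -0.002, -1.0]]
ft_force [-0.368, 0.121, 0.418]
ft_torque [-0.067, -0.017, 0.023]
gripper_width 1.001
top [ 486.8  -13.8 1004.3] [[0.006, -0.997, 0.081], [-1.0, -0.005, 0.019], [-0.018, -0.081, -0.997]] [[403.4, 0.0, 273.6], [0.0, 403.4, 208.0], [0.0, 0.0, 1.0]]
spacer [([280.0, 295.0, 15.0, 26.0], 0.57), ([331.0, 253.0, 22.0, 20.0], 0.56)] [([278.0, 252.0], 0.74), ([278.0, 292.0], 0.6), ([330.0, 249.0], 0.53)]
station_a [([217.0, 183.0, 98.0, 63.0], 0.83), ([368.0, 198.0, 101.0, 53.0], 0.77)] [([210.0, 184.0], 0.84), ([360.0, 202.0], 0.68)]
gap_a [([217.0, 182.0, 96.0, 60.0], 0.96), ([366.0, 198.0, 102.0, 52.0], 0.69)] [([212.0, 181.0], 0.93), ([365.0, 198.0], 0.77)]
press_a_boss [([221.0, 181.0, 19.0, 43.0], 0.77)] [([229.0, 179.0], 0.96)]
side [477.3 971.5 772.6] [[-0.998, -0.02, 0.062
[... 196 characters left out ...]
347.0, 220.0, 22.0, 36.0], 0.78), ([207.0, 228.0, 25.0, 19.0], 0.51)] [([312.0, 213.0], 0.87), ([345.0, 236.0], 0.81), ([318.0, 239.0], 0.69)]
station_a [([273.0, 191.0, 35.0, 50.0], 0.85), ([246.0, 270.0, 64.0, 69.0], 0.65)] [([245.0, 274.0], 0.79), ([274.0, 195.0], 0.6)]
gap_a [([275.0, 190.0, 35.0, 46.0], 0.98), ([246.0, 267.0, 64.0, 73.0], 0.9)] [([243.0, 270.0], 0.87), ([272.0, 194.0], 0.56)]
press_a_boss [([251.0, 253.0, 36.0, 28.0], 0.79)] [([248.0, 243.0], 0.72)]
wrist [ 278.2 -592.9  374.3] [[0.305, -0.902, -0.306], [-0.952, -0.289, -0.099], [0.001, 0.322, -0.947]] [[293.9, 0.0, 280.5], [0.0, 293.9, 211.2], [0.0, 0.0, 1.0]]
spacer [] []
station_a [] []
gap_a [] []
press_a_boss [] []
```

Run:
```python
from h import *
for c,(x0,x1,y0,y1) in (('top',(140,440,120,330)),('side',(150,450,130,330))):
    im=np.load(c+'0.npz')['frame'][y0:y1,x0:x1]
    save(c+'0z',cv2.resize(im,(800,int(800*(y1-y0)/(x1-x0))),interpolation=cv2.INTER_CUBIC))
```

```text
(no output)
```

View pics/top0.png

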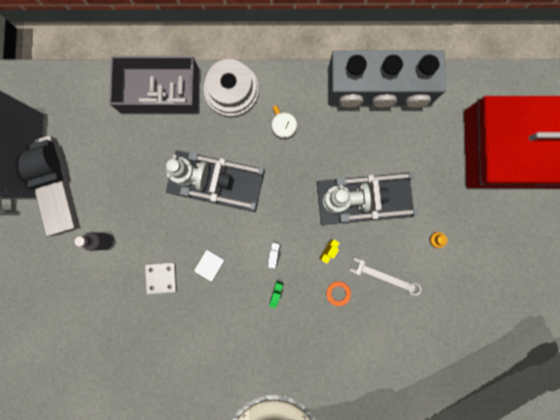

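View pics/side0.png

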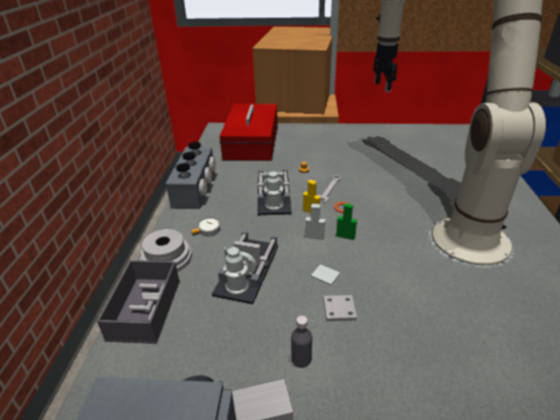

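```bash
ls pics
```

```text
side0.png
side0z.png
top0.png
top0z.png
wrist0.png
```

View pics/top0z.png

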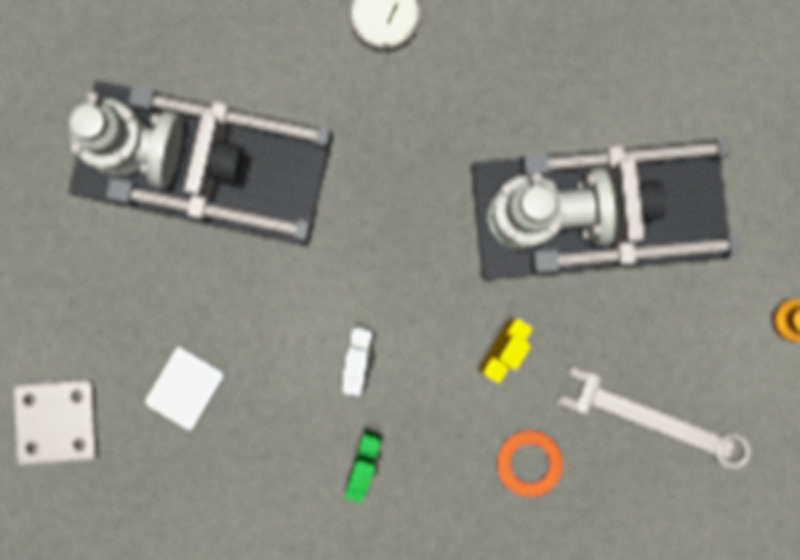

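View pics/side0z.png

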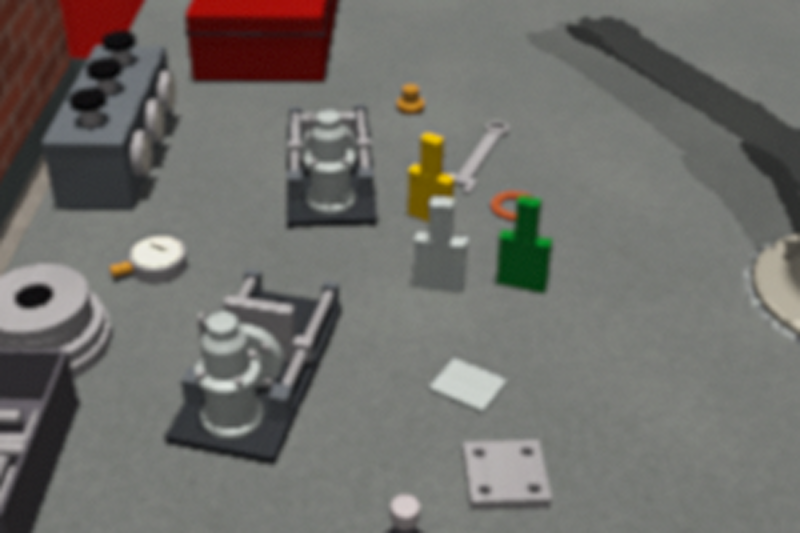

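Run:
```python
from h import *
D={c:dict(np.load(c+'0.npz')) for c in('top','side')}
P={c:pts(D[c]) for c in D}
# bench level
for c in P:
    p=P[c].reshape(-1,3); m=(abs(p[:,0]-400)<60)&(abs(p[:,1]-150)<40); print(c,'bench z',np.percentile(p[m,2],[10,50,90]))
for nm,(u,v) in dict(A=(217,183),S=(274,254)).items():
    print(nm,P['top'][v,u])
def region(c,ctr,r,z0,z1):
    p=P[c].reshape(-1,3); m=(np.hypot(p[:,0]-ctr[0],p[:,1]-ctr[1])<r)&(p[:,2]>z0)&(p[:,2]<z1); return p[m]
A=P['top'][183,217]; S=P['top'][254,274]
for c in P:
    q=region(c,A,150,6,160); print(c,'A',len(q),cv2.minAreaRect(q[:,:2].astype(np.float32)))
    q=region(c,A,150,6,20); print(c,'Abed',len(q),cv2.minAreaRect(q[:,:2].astype(np.float32)))
    for z in ((15,140),(90,140),(60,75),(15,58)):
        q=region(c,S,45,*z)
        if len(q)>4: print(c,'S',z,len(q),cv2.minAreaRect(q[:,:2].astype(np.float32)),q.mean(0), np.median(q[:,2]))
```

```text
top bench z [-1.86493787  1.0433461   6.7289449 ]
side bench z [-0.83739554  1.67723416  7.29242784]
A [620.56819896 136.96836529  68.66119537]
S [457.50823657   1.43290843 114.57782909]
top A 4123 ((651.070068359375, 148.94100952148438), (230.10337829589844, 144.45254516601562), 77.97428131103516)
top Abed 1971 ((651.070068359375, 148.94100952148438), (230.10337829589844, 144.45254516601562), 77.97428131103516)
top S (15, 140) 178 ((452.1258239746094, 3.837712287902832), (15.8824462890625, 55.72271728515625), 80.35310363769531) [452.92563801   3.63688325  88.13548822] 69.06480443676975
top S (90, 140) 83 ((452.236328125, 3.773399829864502), (15.847558975219727, 23.522842407226562), 80.58844757080078) [452.51120608   3.77776084 114.48670513] 115.04619363199527
top S (60, 75) 90 ((452.15997314453125, 4.008768081665039), (15.567562103271484, 55.72206497192383), 80.28424072265625) [453.1531428    3.91078878  65.95353426] 65.73299157341319
side A 2799 ((634.6028442382812, 151.69158935546875), (235.49560546875, 111.57435607910156), 77.08407592773438)
side Abed 950 ((633.8661499023438, 152.57383728027344), (233.65652465820312, 111.46339416503906), 76.5583724975586)
side S (15, 140) 468 ((454.21661376953125, 3.987215995788574), (24.549123764038086, 56.26726531982422), 82.43000793457031) [454.02830464   9.0546647   60.48061426] 57.753069420813176
side S (90, 140) 92 ((454.70062255859375, 5.179390907287598), (19.627260208129883, 24.16216468811035), 79.18988800048828) [454.03749089   7.61207801 106.58744043] 108.11554629519338
side S (60, 75) 92 ((454.24078369140625, 2.5630226135253906), (21.282489776611328, 55.792518615722656), 83.51309204101562) [454.34196828   7.11018911  66.18914107] 66.07052867721768
side S (15, 58) 237 ((453.5940856933594, 9.93303394317627), (55.86342239379883, 16.359119415283203), 0.0633057951927185) [454.06046617  10.19716332  36.73533044] 37.019031477597764
```

```bash
cat > fit.py <<'E'
from h import *
from scipy.optimize import minimize
def sdbox(q,c,h):
    d=np.abs(q-c)-h
    return np.linalg.norm(np.maximum(d,0),axis=1)+np.minimum(d.max(1),0)
def sdcyl(q,cx,cy,r,z0,z1):
    d=np.stack([np.hypot(q[:,0]-cx,q[:,1]-cy)-r,np.abs(q[:,2]-(z0+z1)/2)-(z1-z0)/2],1)
    return np.linalg.norm(np.maximum(d,0),axis=1)+np.minimum(d.max(1),0)
def loc(p,x): 
    c,s=np.cos(x[2]),np.sin(x[2]); d=p[:,:2]-x[:2]
    return np.c_[d@[c,s],d@[-s,c],p[:,2]-(x[3] if len(x)>3 else 0)]
def fit(p,sd,x0):
    f=lambda x:np.minimum(np.abs(sd(loc(p,x))),6).mean()
    best=None
    for i in range(6):
        r=minimize(f,np.array(x0)+(np.random.RandomState(i).randn(4)*[3,3,.03,1] if i else 0),method='Nelder-Mead',options=dict(maxiter=2000,xatol=.01,fatol=1e-5,initial_simplex=None))
        if best is None or r.fun<best.fun:best=r
    return best.x,best.fun
def sd_sp(q): return np.minimum(sdbox(q,[0,0,33],[28,8,33]),sdbox(q,[0,0,57.5],[12,8,57.5]))
def sd_st(q,press=0):
    L=[sdbox(q,[0,-10,6],[55,115,6]),sdbox(q,[0,-22+press,47],[35,6,35])]
    L.append(np.abs(np.hypot(q[:,0],q[:,2]-57))*0+sdbox(q,[0,-40+press,57],[12,13,17]))
    # flange: front face at y=10
    qs=q[:,[0,2,1]]; L.append(sdcyl(qs,0,47,35,10,16))
    for s in(-1,1): 
        d=np.maximum(np.hypot(q[:,0]-44*s,0)-5,0); L.append(sdbox(q,[44*s,-30,31],[5,90,6]))
    return np.min(L,axis=0)
E
python3 - <<'E'
from fit import *
D={c:dict(np.load(c+'0.npz')) for c in('top','side')}
P={c:pts(D[c]).reshape(-1,3) for c in D}
def reg(ps,ctr,r,z0,z1):
    q=np.concatenate(ps);return q[(np.hypot(q[:,0]-ctr[0],q[:,1]-ctr[1])<r)&(q[:,2]>z0)&(q[:,2]<z1)]
for n,ps in (('top',[P['top']]),('side',[P['side']]),('both',list(P.values()))):
    x,f=fit(reg(ps,(452.5,4),45,10,130),sd_sp,[452.5,4,np.deg2rad(-9.6),0]); print(n,'spacer',x[:2],np.rad2deg(x[2]),x[3],f)
    x,f=fit(reg(ps,(634,152),135,7,140),sd_st,[634,152,np.deg2rad(-12.8),0]); print(n,'stA',x[:2],np.rad2deg(x[2]),x[3],f)
# plate-top cross-check
x=np.array([634,152,np.deg2rad(-12.8)])
q=reg([P['top']],(634,152),135,72,92);l=loc(q,x);l=l[abs(l[:,0])<30];print('tops local y hist',np.histogram(l[:,1],bins=np.arange(-40,60,4)))
E
```

```text
top spacer [452.48204323   4.06118858] -12.174372990424335 0.13582633554342766 1.0302748928495642
top stA [636.43568383 162.43057365] -11.908311734084382 0.269358136574385 2.323635956268247
side spacer [454.28862399   2.51740775] -9.525199626057804 0.4182308080286184 1.3054986660095944
side stA [638.62796119 161.36038218] -11.955057660205416 0.6434098478553567 3.1871077385009285
both spacer [454.13025997   2.62365885] -9.566350703951592 0.25088161573755136 1.2718071982164993
both stA [636.84181498 162.25631185] -11.963023227051915 0.3777014303501173 2.6933635313348847
tops local y hist (array([11,  9,  8, 10,  8, 41, 42, 42, 28,  0,  0,  0,  0,  0,  1, 48, 34,
       30, 14,  4,  0,  6, 21, 41]), array([-40, -36, -32, -28, -24, -20, -16, -12,  -8,  -4,   0,   4,   8,
        12,  16,  20,  24,  28,  32,  36,  40,  44,  48,  52,  56]))
```

{"api": "apply_moves", "payload": {
  "deltas": [
    {"x": 1.5,"y": 4.5,"rz": 0.12},
    {"x": 3.0,"y": 9,"rz": 0.24},
    {"x": 4.5,"y": 13.5,"rz": 0.36},
    {"x": 6,"y": 18,"rz": 0.48},
    {"x": 7.5,"y": 22,"rz": 0.6}
  ]
}}

```text
validation failed for argument at $.de...
```

{"api": "apply_moves", "payload": {
  "deltas": [
    {"x": 1.5,"y": 4.5,"z": 0.0,"rx": 0.0,"ry": 0.0,"rz": 0.12,"fingers": 8.5},
    {"x": 3.0,"y": 9.0,"z": 0.0,"rx": 0.0,"ry": 0.0,"rz": 0.24,"fingers": 8.5},
    {"x": 4.5,"y": 13.5,"z": 0.0,"rx": 0.0,"ry": 0.0,"rz": 0.36,"fingers": 8.5},
    {"x": 6.0,"y": 18.0,"z": 0.0,"rx": 0.0,"ry": 0.0,"rz": 0.48,"fingers": 8.5},
    {"x": 7.5,"y": 22.0,"z": 0.0,"rx": 0.0,"ry": 0.0,"rz": 0.6,"fingers": 8.5}
  ]
}}

```text
t: 1.85
tcp_pos: [274.2, -396.6, 231.4]
eef_rot: [[0.609, 0.793, -0.0], [0.793, -0.609, -0.0], [-0.0, -0.0, -1.0]]
ft_force: [1.2, -0.2, 1.5]
gripper_width: 0.995
```

{"api": "apply_moves", "payload": {
  "deltas": [
    {"x": 1.8,"y": 4.4,"z": 0.0,"rx": 0.0,"ry": 0.0,"rz": 0.1,"fingers": 8.5},
    {"x": 3.6,"y": 8.8,"z": 0.0,"rx": 0.0,"ry": 0.0,"rz": 0.2,"fingers": 8.5},
    {"x": 5.4,"y": 13.2,"z": 0.0,"rx": 0.0,"ry": 0.0,"rz": 0.3,"fingers": 8.5},
    {"x": 7.2,"y": 17.6,"z": 0.0,"rx": 0.0,"ry": 0.0,"rz": 0.4,"fingers": 8.5},
    {"x": 9.0,"y": 22.0,"z": 0.0,"rx": 0.0,"ry": 0.0,"rz": 0.49,"fingers": 8.5}
  ]
}}

```text
t: 2.35
tcp_pos: [364.3, -177.2, 231.7]
eef_rot: [[0.166, 0.986, 0.001], [0.986, -0.166, -0.002], [-0.001, 0.001, -1.0]]
ft_force: [0.8, 0.0, 1.7]
gripper_width: 0.993
```

```bash
python3 -c "
from h import *
s=get_state();print(s['joint_pos'],s['tcp_pos'],s['eef_rot'])"
```

```text
[ 73.48182705   4.17978662 -52.66513337 120.9599728    4.07075991
  56.50723204   9.1174812 ] [ 364.29793401 -177.24787377  231.67757846] [[ 1.65520116e-01  9.86206257e-01  5.57608955e-04]
 [ 9.86205365e-01 -1.65519089e-01 -1.55193003e-03]
 [-1.43822818e-03  8.06792581e-04 -9.99998640e-01]]
```

{"api": "apply_moves", "payload": {
  "deltas": [
    {"x": 2.0,"y": 4.0,"z": 0.0,"rx": 0.0,"ry": 0.0,"rz": 0.0,"fingers": 8.5},
    {"x": 4.0,"y": 8.0,"z": 0.0,"rx": 0.0,"ry": 0.0,"rz": 0.0,"fingers": 8.5},
    {"x": 6.0,"y": 12.0,"z": 0.0,"rx": 0.0,"ry": 0.0,"rz": 0.0,"fingers": 8.5},
    {"x": 8.0,"y": 16.0,"z": 0.0,"rx": 0.0,"ry": 0.0,"rz": 0.0,"fingers": 8.5},
    {"x": 8.9,"y": 18.0,"z": 0.0,"rx": 0.0,"ry": 0.0,"rz": 0.0,"fingers": 8.5}
  ]
}}

```text
t: 2.85
tcp_pos: [454.4, 5.2, 232.0]
eef_rot: [[0.165, 0.986, 0.002], [0.986, -0.165, 0.001], [0.002, 0.002, -1.0]]
ft_force: [0.5, 0.1, 0.2]
gripper_width: 0.998
```

Run:
```python
from fit import *
s=get_state();print(np.round(s['joint_pos'],1),np.round(s['tcp_pos'],1))
d=get_image('wrist');save('wrist1',d['frame']);np.savez('wrist1.npz',**d)
print([(r['box'],r['score']) for r in boxes_of('wrist','spacer')])
p=pts(d).reshape(-1,3);p=p[(np.hypot(p[:,0]-453.5,p[:,1]-3)<45)&(p[:,2]>10)&(p[:,2]<130)]
x,f=fit(p,sd_sp,[453.5,3,np.deg2rad(-9.6),0]);print(len(p),x[:2],np.rad2deg(x[2]),x[3],f)
```

```text
[ 49.7  13.8 -60.1 115.   13.9  58.6 -26.5] [454.4   5.2 232. ]
[([280.1, 197.7, 57.8, 39.6], 0.84), ([203.8, 213.8, 57.6, 48.0], 0.7), ([305.7, 293.3, 48.4, 72.4], 0.64)]
1625 [454.03170797   2.9410654 ] -9.660340460024525 0.525672807137896 0.32932096872932387
```

View pics/wrist1.png

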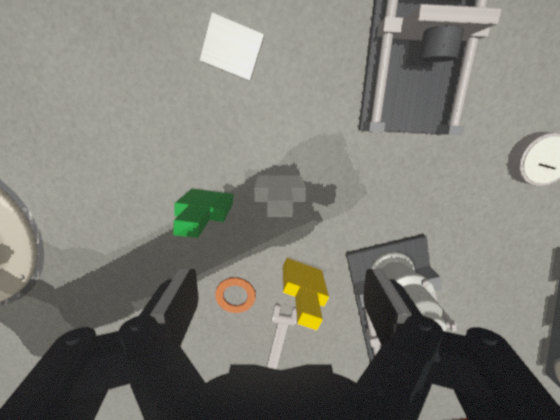

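{"api": "apply_moves", "payload": {
  "deltas": [
    {"x": 0.1,"y": 0.1,"z": -2.5,"rx": 0.0,"ry": 0.0,"rz": 0.0,"fingers": 8.5},
    {"x": 0.1,"y": 0.1,"z": -5.0,"rx": 0.0,"ry": 0.0,"rz": 0.0,"fingers": 8.5},
    {"x": 0.1,"y": 0.1,"z": -7.5,"rx": 0.0,"ry": 0.0,"rz": 0.0,"fingers": 8.5},
    {"x": 0.1,"y": 0.1,"z": -9.0,"rx": 0.0,"ry": 0.0,"rz": 0.0,"fingers": 8.5},
    {"x": 0.1,"y": 0.1,"z": -9.0,"rx": 0.0,"ry": 0.0,"rz": 0.0,"fingers": 8.5}
  ]
}}

```text
t: 3.45
tcp_pos: [451.7, 0.9, 139.5]
eef_rot: [[0.17, 0.985, -0.004], [0.985, -0.17, 0.0], [-0.001, -0.004, -1.0]]
ft_force: [0.4, 0.6, 1.1]
gripper_width: 0.993
```

Run:
```python
from fit import *
d=get_image('wrist');d=get_image('wrist');save('wrist2',d['frame'])
s=get_state();print(np.round(s['joint_pos'],1),np.round(s['tcp_pos'],1),np.round(s['eef_rot'],3).tolist())
p=pts(d).reshape(-1,3);p=p[(np.hypot(p[:,0]-453.5,p[:,1]-3)<45)&(p[:,2]>10)&(p[:,2]<118)]
x,f=fit(p,sd_sp,[453.5,3,np.deg2rad(-9.6),0]);print(len(p),x[:2],np.rad2deg(x[2]),x[3],f)
```

```text
[ 42.5  22.5 -54.  120.1  24.2  48.9 -35.6] [453.7   1.5 141.6] [[0.17, 0.985, -0.0], [0.985, -0.17, -0.0], [-0.0, -0.0, -1.0]]
3616 [453.80491525   3.09225499] -9.676457950689485 0.44629501135549 0.2892449597803704
```

View pics/wrist2.png

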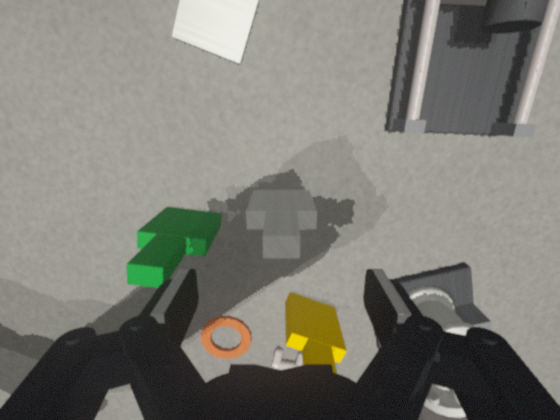

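{"api": "apply_moves", "payload": {
  "deltas": [
    {"x": 0.0,"y": 0.16,"z": -2.5,"rx": 0.0,"ry": 0.0,"rz": 0.0,"fingers": 8.5},
    {"x": 0.0,"y": 0.16,"z": -4.5,"rx": 0.0,"ry": 0.0,"rz": 0.0,"fingers": 8.5},
    {"x": 0.0,"y": 0.16,"z": -6.4,"rx": 0.0,"ry": 0.0,"rz": 0.0,"fingers": 8.5},
    {"x": 0.0,"y": 0.16,"z": -6.4,"rx": 0.0,"ry": 0.0,"rz": 0.0,"fingers": 8.5},
    {"x": 0.0,"y": 0.16,"z": -6.4,"rx": 0.0,"ry": 0.0,"rz": 0.0,"fingers": 5.0}
  ]
}}

```text
t: 4.05
tcp_pos: [454.5, 3.6, 78.4]
eef_rot: [[0.169, 0.986, 0.001], [0.986, -0.169, -0.0], [0.0, 0.001, -1.0]]
ft_force: [-0.1, 0.7, -1.1]
gripper_width: 0.851
```

{"api": "apply_moves", "payload": {
  "deltas": [
    {"x": 0.0,"y": 0.0,"z": 0.0,"rx": 0.0,"ry": 0.0,"rz": 0.0,"fingers": 3.5},
    {"x": 0.0,"y": 0.0,"z": 0.0,"rx": 0.0,"ry": 0.0,"rz": 0.0,"fingers": 2.6},
    {"x": 0.0,"y": 0.0,"z": 0.0,"rx": 0.0,"ry": 0.0,"rz": 0.0,"fingers": 1.5},
    {"x": 0.0,"y": 0.0,"z": 0.0,"rx": 0.0,"ry": 0.0,"rz": 0.0,"fingers": 1.5},
    {"x": 0.0,"y": 0.0,"z": 0.0,"rx": 0.0,"ry": 0.0,"rz": 0.0,"fingers": 1.5}
  ]
}}

```text
t: 4.55
tcp_pos: [454.3, 3.6, 78.0]
eef_rot: [[0.169, 0.986, 0.001], [0.986, -0.169, -0.001], [-0.0, 0.001, -1.0]]
ft_force: [-2.0, -0.6, 6.8]
gripper_width: 0.27
```

Run:
```python
from fit import *
d=get_image('wrist');save('wrist3',d['frame'])
s=get_state();print(np.round(s['tcp_pos'],1),s['gripper_width'],s['ft_force'])
```

```text
[454.3   3.6  78. ] 0.27189612058794893 [-1.96700691  0.52222155  8.24633179]
```

View pics/wrist3.png

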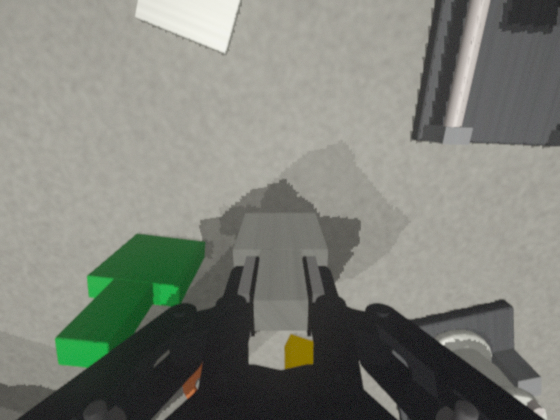

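{"api": "apply_moves", "payload": {
  "deltas": [
    {"x": 0.0,"y": 0.0,"z": 2.0,"rx": 0.0,"ry": 0.0,"rz": 0.0,"fingers": 1.5},
    {"x": 0.0,"y": 0.0,"z": 4.5,"rx": 0.0,"ry": 0.0,"rz": 0.0,"fingers": 1.5},
    {"x": 0.0,"y": 0.0,"z": 7.5,"rx": 0.0,"ry": 0.0,"rz": 0.0,"fingers": 1.5},
    {"x": 0.0,"y": 0.0,"z": 10.0,"rx": 0.0,"ry": 0.0,"rz": 0.0,"fingers": 1.5},
    {"x": 0.0,"y": 0.0,"z": 12.0,"rx": 0.0,"ry": 0.0,"rz": 0.0,"fingers": 1.5}
  ]
}}

```text
t: 5.1
tcp_pos: [453.7, 3.8, 198.5]
eef_rot: [[0.169, 0.986, 0.0], [0.986, -0.169, -0.0], [-0.0, 0.0, -1.0]]
ft_force: [0.3, -0.3, -2.8]
gripper_width: 0.272
```

{"api": "apply_moves", "payload": {
  "deltas": [
    {"x": 3.5,"y": 0.5,"z": 0.0,"rx": 0.0,"ry": 0.0,"rz": -0.01,"fingers": 1.5},
    {"x": 7.0,"y": 1.5,"z": 0.0,"rx": 0.0,"ry": 0.0,"rz": -0.02,"fingers": 1.5},
    {"x": 10.5,"y": 2.5,"z": 0.0,"rx": 0.0,"ry": 0.0,"rz": -0.03,"fingers": 1.5},
    {"x": 14.0,"y": 3.5,"z": 0.0,"rx": 0.0,"ry": 0.0,"rz": -0.04,"fingers": 1.5},
    {"x": 15.0,"y": 4.0,"z": 0.0,"rx": 0.0,"ry": 0.0,"rz": -0.04,"fingers": 1.5}
  ]
}}

```text
t: 5.6
tcp_pos: [606.5, 44.7, 196.7]
eef_rot: [[0.209, 0.978, 0.001], [0.978, -0.209, 0.002], [0.002, 0.001, -1.0]]
ft_force: [-1.5, 0.9, -3.2]
gripper_width: 0.269
```

{"api": "apply_moves", "payload": {
  "deltas": [
    {"x": 0.0,"y": 0.0,"z": 0.0,"rx": 0.0,"ry": 0.0,"rz": 0.0,"fingers": 1.5},
    {"x": 0.0,"y": 0.0,"z": 0.0,"rx": 0.0,"ry": 0.0,"rz": 0.0,"fingers": 1.5},
    {"x": 0.0,"y": 0.0,"z": 0.0,"rx": 0.0,"ry": 0.0,"rz": 0.0,"fingers": 1.5},
    {"x": 0.0,"y": 0.0,"z": 0.0,"rx": 0.0,"ry": 0.0,"rz": 0.0,"fingers": 1.5},
    {"x": 0.0,"y": 0.0,"z": 0.0,"rx": 0.0,"ry": 0.0,"rz": 0.0,"fingers": 1.5}
  ]
}}

```text
t: 6.1
tcp_pos: [603.3, 43.0, 197.6]
eef_rot: [[0.209, 0.978, 0.0], [0.978, -0.209, -0.001], [-0.001, 0.0, -1.0]]
ft_force: [-0.5, 0.5, -2.4]
gripper_width: 0.271
```

Run:
```python
from fit import *
s=get_state();print(np.round(s['joint_pos'],1),np.round(s['tcp_pos'],1),s['gripper_width'],s['ft_force'],np.round(s['eef_rot'],3).tolist())
d=get_image('wrist');save('wrist4',d['frame']);np.savez('wrist4.npz',**d)
P=pts(d).reshape(-1,3)
p=P[(np.hypot(P[:,0]-636.8,P[:,1]-162)<140)&(P[:,2]>7)&(P[:,2]<140)]
x,f=fit(p,sd_st,[636.8,162,np.deg2rad(-12),0]);print(len(p),x[:2],np.rad2deg(x[2]),x[3],f)
l=loc(p,x)
for n,m in (('platetop',(abs(l[:,0])<33)&(l[:,2]>76)&(l[:,2]<88)),):
    print(n,np.histogram(l[m,1],bins=np.arange(-60,40,3)))
t=s['tcp_pos'];p=P[(np.hypot(P[:,0]-t[0],P[:,1]-t[1])<36)&(P[:,2]>t[2]-76)&(P[:,2]<t[2]+30)]
x,f=fit(p,sd_sp,[t[0]-.5,t[1]-.5,np.deg2rad(-12),t[2]-77.5]);print('held',len(p),x[:2]-t[:2],np.rad2deg(x[2]),x[3]-t[2],f)
```

```text
[ 30.   33.  -50.7  96.9  28.1  63.7 -41.1] [603.3  43.  197.6] 0.2707762949990563 [-0.54758752  0.50862827 -2.40748234] [[0.209, 0.978, 0.0], [0.978, -0.209, -0.001], [-0.001, 0.0, -1.0]]
20961 [638.31733448 161.54648809] -12.040919790972259 0.4290344694601893 1.589674793325693
platetop (array([  0,   0,   0,   0,   0,   0,   0,   0,   0,   0, 160, 321, 325,
       328, 164,   0,   0,   0,   0,   0,   0,   0,   0, 197, 200, 212,
       216,  52,   0,   0,   0,   0,  55]), array([-60, -57, -54, -51, -48, -45, -42, -39, -36, -33, -30, -27, -24,
       -21, -18, -15, -12,  -9,  -6,  -3,   0,   3,   6,   9,  12,  15,
        18,  21,  24,  27,  30,  33,  36,  39]))
held 6885 [-0.24486457 -0.42915956] -12.074055551849469 -77.63480226768633 1.273522181873206
```

View pics/wrist4.png

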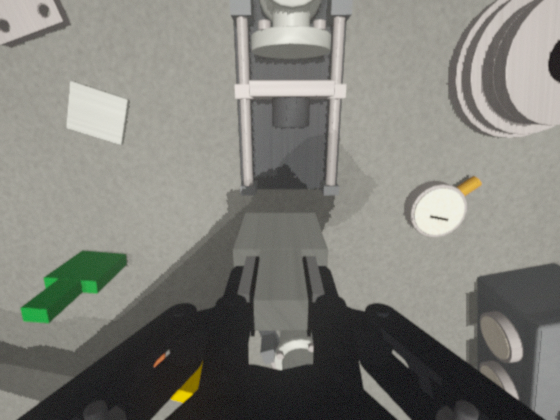

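{"api": "apply_moves", "payload": {
  "deltas": [
    {"x": 1.0,"y": 3.0,"z": 0.0,"rx": 0.0,"ry": 0.0,"rz": 0.0,"fingers": 1.5},
    {"x": 2.0,"y": 6.5,"z": 0.0,"rx": 0.0,"ry": 0.0,"rz": 0.0,"fingers": 1.5},
    {"x": 3.0,"y": 9.5,"z": 0.0,"rx": 0.0,"ry": 0.0,"rz": 0.0,"fingers": 1.5},
    {"x": 3.45,"y": 11.55,"z": 0.0,"rx": 0.0,"ry": 0.0,"rz": 0.0,"fingers": 1.5},
    {"x": 3.45,"y": 11.55,"z": 0.0,"rx": 0.0,"ry": 0.0,"rz": 0.0,"fingers": 1.5}
  ]
}}

```text
t: 6.65
tcp_pos: [637.7, 164.4, 197.8]
eef_rot: [[0.203, 0.979, 0.001], [0.979, -0.203, 0.004], [0.004, -0.0, -1.0]]
ft_force: [-1.8, 1.9, -2.6]
gripper_width: 0.269
```

{"api": "apply_moves", "payload": {
  "deltas": [
    {"x": 0.0,"y": 0.0,"z": -0.5,"rx": 0.0,"ry": 0.0,"rz": 0.0,"fingers": 1.5},
    {"x": 0.0,"y": 0.0,"z": -1.0,"rx": 0.0,"ry": 0.0,"rz": 0.0,"fingers": 1.5},
    {"x": 0.0,"y": 0.0,"z": -1.5,"rx": 0.0,"ry": 0.0,"rz": 0.0,"fingers": 1.5},
    {"x": 0.0,"y": 0.0,"z": -1.8,"rx": 0.0,"ry": 0.0,"rz": 0.0,"fingers": 1.5},
    {"x": 0.0,"y": 0.0,"z": -1.8,"rx": 0.0,"ry": 0.0,"rz": 0.0,"fingers": 1.5}
  ]
}}

```text
t: 7.15
tcp_pos: [638.0, 158.2, 178.5]
eef_rot: [[0.21, 0.978, -0.001], [0.978, -0.21, -0.001], [-0.001, -0.001, -1.0]]
ft_force: [-0.2, 0.3, -3.2]
gripper_width: 0.274
```

```bash
cat > chk.py <<'E'
from fit import *
import sys
n=sys.argv[1]
s=get_state();t=s['tcp_pos'];print(np.round(s['joint_pos'],1),np.round(t,1),s['gripper_width'],np.round(s['ft_force'],1),np.round(s['eef_rot'],3).tolist())
X=[638.3,161.5,np.deg2rad(-12.04),0]
for c in ('wrist','top','side'):
    d=get_image(c);save(c+n,d['frame']);
    P=pts(d).reshape(-1,3)
    r=abs(loc(P,X))
    p=P[(r[:,0]<70)&(r[:,1]<140)&(P[:,2]>7)&(P[:,2]<140)]
    l=loc(p,X);m=(abs(l[:,0])<34)&(l[:,2]>76)&(l[:,2]<88)
    print(c,'z82 local y',np.histogram(l[m,1],bins=np.arange(-36,30,2))[0].tolist())
    p=P[(np.hypot(P[:,0]-t[0],P[:,1]-t[1])<36)&(P[:,2]>t[2]-76)&(P[:,2]<t[2]+34)]
    if len(p)>100:
        x,f=fit(p,sd_sp,[t[0]-.3,t[1]-.4,np.deg2rad(-12),t[2]-77.5]);print('held',len(p),'local',loc(np.array([[x[0],x[1],x[3]]]),X).round(1),np.rad2deg(x[2]),f)
print('tcp local',loc(np.array([t]),X).round(1))
E
python3 chk.py 5
python3 - <<'E'
import cv2
im=cv2.imread('pics/side5.png');cv2.imwrite('pics/side5z.png',cv2.resize(im[170:320,180:330],(700,600)[:1]*2 if 0 else (600,600)))
E
```

```text
[ 16.1  39.1 -48.4  89.8  31.2  65.5 -51.3] [638.  158.2 178.5] 0.2742224599648947 [-0.2  0.3 -3.2] [[0.21, 0.978, -0.001], [0.978, -0.21, -0.001], [-0.001, -0.001, -1.0]]
wrist z82 local y [0, 0, 0, 0, 0, 0, 0, 0, 0, 0, 0, 0, 0, 0, 0, 0, 0, 0, 0, 0, 0, 0, 0, 96, 104, 104, 103, 111, 122, 35, 0, 0]
held 7442 local [[  0.2  -3.8 100.8]] -12.065853529834083 1.3665255522697066
top z82 local y [0, 0, 0, 0, 0, 0, 0, 0, 0, 0, 0, 0, 0, 0, 0, 0, 0, 0, 0, 0, 0, 0, 0, 0, 0, 0, 0, 0, 0, 0, 0, 0]
side z82 local y [0, 0, 0, 1, 4, 2, 2, 2, 8, 25, 22, 2, 0, 0, 0, 0, 0, 0, 0, 0, 0, 0, 0, 4, 5, 5, 5, 4, 6, 2, 1, 0]
held 763 local [[  0.9  -3.6 101.2]] -12.578446090228487 1.7049319834047652
tcp local [[  0.4  -3.3 178.5]]
```

View pics/wrist5.png

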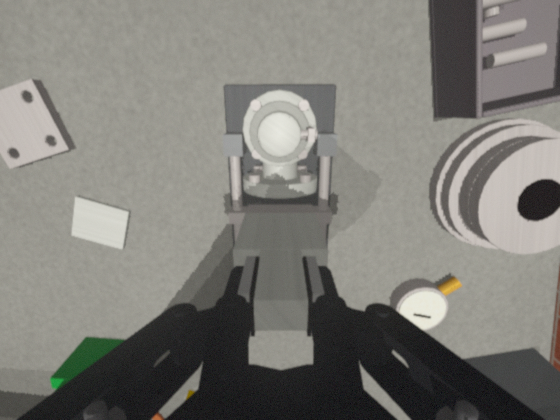

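View pics/side5z.png

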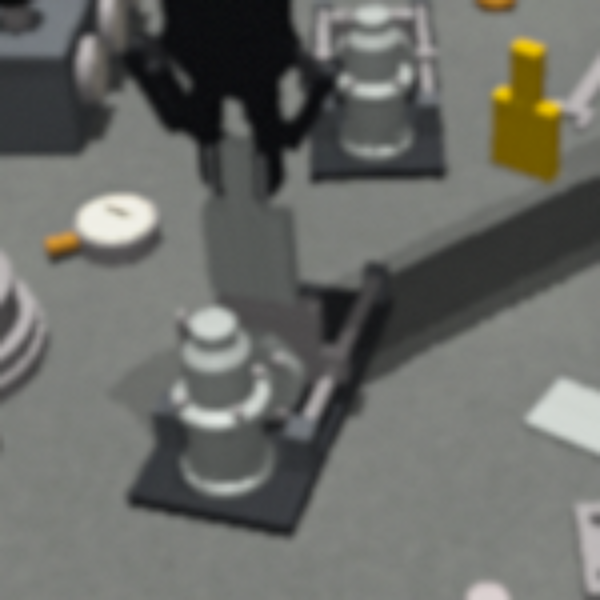

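{"api": "apply_moves", "payload": {
  "deltas": [
    {"x": 0.0,"y": 0.0,"z": -1.0,"rx": 0.0,"ry": 0.0,"rz": 0.0,"fingers": 1.5},
    {"x": 0.0,"y": 0.0,"z": -2.0,"rx": 0.0,"ry": 0.0,"rz": 0.0,"fingers": 1.5},
    {"x": 0.0,"y": 0.0,"z": -3.0,"rx": 0.0,"ry": 0.0,"rz": 0.0,"fingers": 1.5},
    {"x": 0.0,"y": 0.0,"z": -4.0,"rx": 0.0,"ry": 0.0,"rz": 0.0,"fingers": 1.5},
    {"x": 0.0,"y": 0.0,"z": -4.5,"rx": 0.0,"ry": 0.0,"rz": 0.0,"fingers": 1.5}
  ]
}}

```text
t: 7.8
tcp_pos: [637.5, 158.9, 132.4]
eef_rot: [[0.208, 0.978, -0.002], [0.978, -0.208, -0.001], [-0.001, -0.002, -1.0]]
ft_force: [-0.1, -0.2, -2.8]
gripper_width: 0.271
```

{"api": "apply_moves", "payload": {
  "deltas": [
    {"x": 0.0,"y": 0.0,"z": -1.0,"rx": 0.0,"ry": 0.0,"rz": 0.0,"fingers": 1.5},
    {"x": 0.0,"y": 0.0,"z": -2.0,"rx": 0.0,"ry": 0.0,"rz": 0.0,"fingers": 1.5},
    {"x": 0.0,"y": 0.0,"z": -3.0,"rx": 0.0,"ry": 0.0,"rz": 0.0,"fingers": 1.5},
    {"x": 0.0,"y": 0.0,"z": -3.8,"rx": 0.0,"ry": 0.0,"rz": 0.0,"fingers": 1.5},
    {"x": 0.0,"y": 0.0,"z": -4.0,"rx": 0.0,"ry": 0.0,"rz": 0.0,"fingers": 1.5}
  ]
}}

```text
t: 8.3
tcp_pos: [637.6, 158.9, 92.8]
eef_rot: [[0.208, 0.978, -0.002], [0.978, -0.208, -0.0], [-0.001, -0.002, -1.0]]
ft_force: [-0.2, -0.5, -3.3]
gripper_width: 0.276
```

{"api": "apply_moves", "payload": {
  "deltas": [
    {"x": 0.0,"y": 0.0,"z": -0.1,"rx": 0.0,"ry": 0.0,"rz": 0.0,"fingers": 1.5},
    {"x": 0.0,"y": 0.0,"z": -0.2,"rx": 0.0,"ry": 0.0,"rz": 0.0,"fingers": 1.5},
    {"x": 0.0,"y": 0.0,"z": -0.25,"rx": 0.0,"ry": 0.0,"rz": 0.0,"fingers": 1.5},
    {"x": 0.0,"y": 0.0,"z": -0.25,"rx": 0.0,"ry": 0.0,"rz": 0.0,"fingers": 1.5},
    {"x": 0.0,"y": 0.0,"z": -0.25,"rx": 0.0,"ry": 0.0,"rz": 0.0,"fingers": 1.5}
  ]
}}

```text
t: 8.8
tcp_pos: [638.5, 159.3, 92.1]
eef_rot: [[0.208, 0.978, 0.0], [0.978, -0.208, 0.0], [0.0, 0.0, -1.0]]
ft_force: [-0.2, -0.0, -3.2]
gripper_width: 0.269
```

{"api": "apply_moves", "payload": {
  "deltas": [
    {"x": 0.0,"y": 0.0,"z": -0.05,"rx": 0.0,"ry": 0.0,"rz": 0.0,"fingers": 1.5},
    {"x": 0.0,"y": 0.0,"z": -0.1,"rx": 0.0,"ry": 0.0,"rz": 0.0,"fingers": 1.5},
    {"x": 0.0,"y": 0.0,"z": -0.15,"rx": 0.0,"ry": 0.0,"rz": 0.0,"fingers": 1.5},
    {"x": 0.0,"y": 0.0,"z": -0.15,"rx": 0.0,"ry": 0.0,"rz": 0.0,"fingers": 1.5},
    {"x": 0.0,"y": 0.0,"z": -0.15,"rx": 0.0,"ry": 0.0,"rz": 0.0,"fingers": 1.5}
  ]
}}

```text
t: 9.3
tcp_pos: [638.3, 159.2, 90.3]
eef_rot: [[0.208, 0.978, -0.0], [0.978, -0.208, -0.0], [-0.0, -0.0, -1.0]]
ft_force: [-0.3, -0.2, -2.9]
gripper_width: 0.273
```

```bash
python3 chk.py 6
python3 - <<'E'
import cv2
im=cv2.imread('pics/side6.png');cv2.imwrite('pics/side6z.png',cv2.resize(im[170:320,180:330],(600,600)))
E
```

```text
[ 13.9  44.6 -44.8  93.   35.8  57.7 -54.5] [638.3 159.2  90.3] 0.27275005694554144 [-0.3 -0.2 -2.9] [[0.208, 0.978, -0.0], [0.978, -0.208, -0.0], [-0.0, -0.0, -1.0]]
wrist z82 local y [0, 0, 0, 0, 0, 0, 1, 3, 8, 29, 20, 0, 0, 0, 2, 41, 70, 73, 128, 176, 587, 5, 0, 162, 212, 222, 213, 230, 272, 149, 0, 0]
held 9131 local [[ 0.2 -2.6 12.6]] -12.096329420390028 3.642893466685059
top z82 local y [0, 0, 0, 0, 0, 0, 0, 0, 0, 0, 0, 0, 0, 0, 0, 0, 0, 0, 0, 0, 0, 0, 0, 0, 0, 0, 0, 0, 0, 0, 0, 0]
side z82 local y [0, 0, 0, 1, 6, 2, 3, 5, 5, 10, 6, 0, 2, 1, 5, 5, 6, 2, 4, 11, 23, 2, 2, 2, 4, 9, 4, 6, 4, 3, 1, 0]
held 519 local [[-3.2 -3.1 12.5]] -1.4023468778686272 3.8048677751842432
tcp local [[ 0.5 -2.2 90.3]]
```

View pics/wrist6.png

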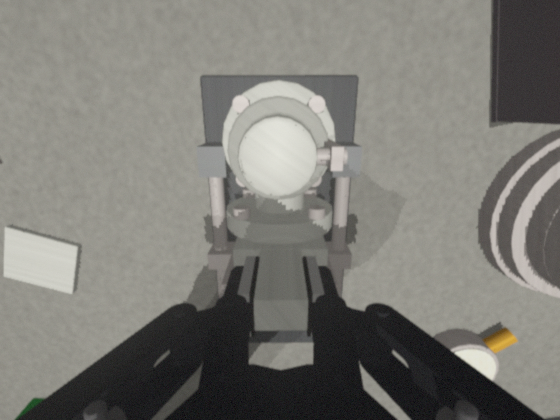

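View pics/side6z.png

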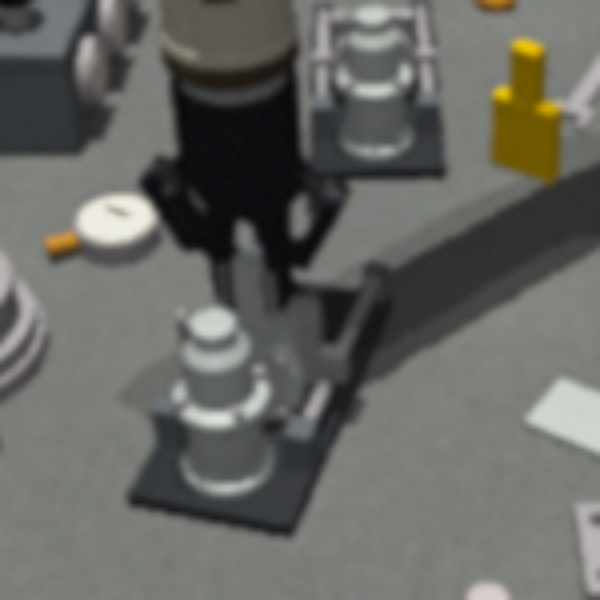

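{"api": "apply_moves", "payload": {
  "deltas": [
    {"x": -0.02,"y": -0.05,"z": -0.03,"rx": 0.0,"ry": 0.0,"rz": 0.0,"fingers": 1.5},
    {"x": -0.02,"y": -0.05,"z": -0.06,"rx": 0.0,"ry": 0.0,"rz": 0.0,"fingers": 1.5},
    {"x": -0.02,"y": -0.05,"z": -0.09,"rx": 0.0,"ry": 0.0,"rz": 0.0,"fingers": 1.5},
    {"x": -0.02,"y": -0.05,"z": -0.1,"rx": 0.0,"ry": 0.0,"rz": 0.0,"fingers": 1.5},
    {"x": -0.02,"y": -0.05,"z": -0.1,"rx": 0.0,"ry": 0.0,"rz": 0.0,"fingers": 1.5}
  ]
}}

```text
t: 9.95
tcp_pos: [638.2, 159.2, 90.1]
eef_rot: [[0.208, 0.978, 0.001], [0.978, -0.208, 0.0], [0.0, 0.001, -1.0]]
ft_force: [-3.1, 0.9, 5.6]
gripper_width: 0.272
```

{"api": "apply_moves", "payload": {
  "deltas": [
    {"x": 0.0,"y": 0.0,"z": 0.0,"rx": 0.0,"ry": 0.0,"rz": 0.0,"fingers": 1.5},
    {"x": 0.0,"y": 0.0,"z": -0.03,"rx": 0.0,"ry": 0.0,"rz": 0.0,"fingers": 1.5},
    {"x": 0.0,"y": 0.0,"z": -0.05,"rx": 0.0,"ry": 0.0,"rz": 0.0,"fingers": 1.5},
    {"x": 0.0,"y": 0.0,"z": -0.05,"rx": 0.0,"ry": 0.0,"rz": 0.0,"fingers": 1.5},
    {"x": 0.0,"y": 0.0,"z": -0.05,"rx": 0.0,"ry": 0.0,"rz": 0.0,"fingers": 1.5}
  ]
}}

```text
t: 10.45
tcp_pos: [638.3, 159.3, 90.1]
eef_rot: [[0.208, 0.978, 0.001], [0.978, -0.208, 0.0], [0.0, 0.001, -1.0]]
ft_force: [-3.4, -0.6, 8.4]
gripper_width: 0.273
```

Seated on the bed. Release.

{"api": "apply_moves", "payload": {
  "deltas": [
    {"x": 0.0,"y": 0.0,"z": 0.05,"rx": 0.0,"ry": 0.0,"rz": 0.0,"fingers": 1.8},
    {"x": 0.0,"y": 0.0,"z": 0.05,"rx": 0.0,"ry": 0.0,"rz": 0.0,"fingers": 2.5},
    {"x": 0.0,"y": 0.0,"z": 0.05,"rx": 0.0,"ry": 0.0,"rz": 0.0,"fingers": 3.5},
    {"x": 0.0,"y": 0.0,"z": 0.05,"rx": 0.0,"ry": 0.0,"rz": 0.0,"fingers": 4.5},
    {"x": 0.0,"y": 0.0,"z": 0.05,"rx": 0.0,"ry": 0.0,"rz": 0.0,"fingers": 5.0}
  ]
}}

```text
t: 10.95
tcp_pos: [638.2, 158.5, 89.0]
eef_rot: [[0.209, 0.978, -0.0], [0.978, -0.209, -0.0], [-0.0, -0.0, -1.0]]
ft_force: [-0.9, 0.8, -0.8]
gripper_width: 0.587
```

{"api": "apply_moves", "payload": {
  "deltas": [
    {"x": 0.0,"y": 0.0,"z": 0.0,"rx": 0.0,"ry": 0.0,"rz": 0.0,"fingers": 5.0},
    {"x": 0.0,"y": 0.0,"z": 1.0,"rx": 0.0,"ry": 0.0,"rz": 0.0,"fingers": 5.0},
    {"x": 0.0,"y": 0.0,"z": 3.0,"rx": 0.0,"ry": 0.0,"rz": 0.0,"fingers": 5.0},
    {"x": 0.0,"y": 0.0,"z": 5.0,"rx": 0.0,"ry": 0.0,"rz": 0.0,"fingers": 5.0},
    {"x": 0.0,"y": 0.0,"z": 8.0,"rx": 0.0,"ry": 0.0,"rz": 0.0,"fingers": 5.0}
  ]
}}

```text
t: 11.45
tcp_pos: [637.7, 158.7, 170.7]
eef_rot: [[0.208, 0.978, -0.001], [0.978, -0.208, -0.0], [-0.0, -0.001, -1.0]]
ft_force: [0.8, 1.2, -1.1]
gripper_width: 0.588
```

{"api": "apply_moves", "payload": {
  "deltas": [
    {"x": -1.0,"y": -4.5,"z": 0.5,"rx": 0.0,"ry": 0.0,"rz": 0.0,"fingers": 3.0},
    {"x": -2.0,"y": -9.0,"z": 0.5,"rx": 0.0,"ry": 0.0,"rz": 0.0,"fingers": 1.0},
    {"x": -2.0,"y": -9.5,"z": 0.5,"rx": 0.0,"ry": 0.0,"rz": 0.0,"fingers": 0.0},
    {"x": -2.0,"y": -9.5,"z": 0.5,"rx": 0.0,"ry": 0.0,"rz": 0.0,"fingers": 0.0},
    {"x": -2.0,"y": -9.5,"z": 0.5,"rx": 0.0,"ry": 0.0,"rz": 0.0,"fingers": 0.0}
  ]
}}

```text
t: 11.95
tcp_pos: [618.6, 65.1, 175.7]
eef_rot: [[0.208, 0.978, 0.002], [0.978, -0.208, 0.001], [0.002, 0.002, -1.0]]
ft_force: [1.0, 0.4, -0.6]
gripper_width: 0.001
```

```bash
cat > chk2.py <<'E'
from fit import *
import sys
n=sys.argv[1]
s=get_state();t=s['tcp_pos'];print(np.round(s['joint_pos'],1),np.round(t,1),s['gripper_width'],np.round(s['ft_force'],1),np.round(s['eef_rot'],3).tolist())
X=[638.3,161.5,np.deg2rad(-12.04),0]
for c in ('wrist','side'):
    d=get_image(c);save(c+n,d['frame']);
    P=pts(d).reshape(-1,3)
    l=loc(P,X);m=(abs(l[:,0])<34)&(l[:,2]>78)&(l[:,2]<86)
    print(c,'z82 local y',np.histogram(l[m,1],bins=np.arange(-36,30,2))[0].tolist())
    m=(abs(l[:,0])<25)&(abs(l[:,1]+3)<25)&(l[:,2]>88)&(l[:,2]<135);q=l[m]
    for a,b in ((88,100),(100,112),(112,122),(122,132)):
        k=q[(q[:,2]>a)&(q[:,2]<b)]
        if len(k)>5: print(' tab',a,len(k),'x',np.percentile(k[:,0],[3,97]).round(1),'y',np.percentile(k[:,1],[3,50,97]).round(1),'z',np.median(k[:,2]).round(1))
    if len(q)>20: print(' tab top z',np.percentile(q[:,2],95), cv2.minAreaRect(q[q[:,2]>118][:,:2].astype(np.float32)))
print('tcp local',loc(np.array([t]),X).round(1))
cv2.imwrite('pics/side%sz.png'%n,cv2.resize(cv2.imread('pics/side%s.png'%n)[170:320,180:330],(600,600)))
E
python3 chk2.py 7
```

```text
[ 26.5  36.  -49.4  95.5  30.1  62.6 -43.8] [618.6  65.1 175.7] 0.0005010380618647261 [ 1.   0.4 -0.6] [[0.208, 0.978, 0.002], [0.978, -0.208, 0.001], [0.002, 0.002, -1.0]]
wrist z82 local y [0, 0, 0, 0, 261, 257, 184, 263, 267, 189, 57, 0, 25, 75, 48, 63, 67, 70, 72, 56, 33, 0, 0, 120, 137, 127, 136, 137, 121, 2, 0, 0]
 tab 100 33 x [-9.8 10.4] y [-10.8 -10.8 -10.7] z 108.1
 tab 122 1132 x [-10.6  11.6] y [-10.5  -2.6   5.1] z 127.3
 tab top z 128.46675249196562 ((0.5271434783935547, -2.6518330574035645), (15.870870590209961, 23.851486206054688), 89.90122985839844)
side z82 local y [0, 0, 0, 1, 6, 7, 7, 2, 11, 9, 9, 2, 0, 3, 2, 2, 5, 3, 4, 10, 11, 9, 0, 4, 2, 5, 4, 6, 3, 1, 0, 0]
 tab 88 40 x [-11.8  12.4] y [-6.6  3.8  6.5] z 93.7
 tab 100 39 x [-11.7  11.5] y [-8.7  3.6  6.8] z 105.6
 tab 112 32 x [-11.   10.6] y [-4.9  4.1  6.2] z 116.4
 tab 122 54 x [-11.  12.] y [-11.3  -0.4   6.1] z 126.5
 tab top z 128.1143343395844 ((0.8312139511108398, -2.9514007568359375), (24.531871795654297, 19.262168884277344), 0.94460129737854)
tcp local [[  0.8 -98.3 175.7]]
```

View pics/wrist7.png

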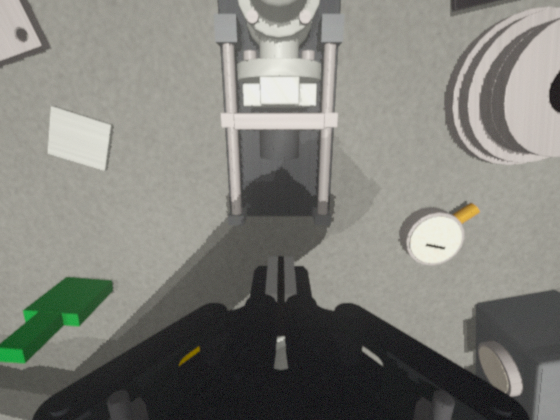

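View pics/side7z.png

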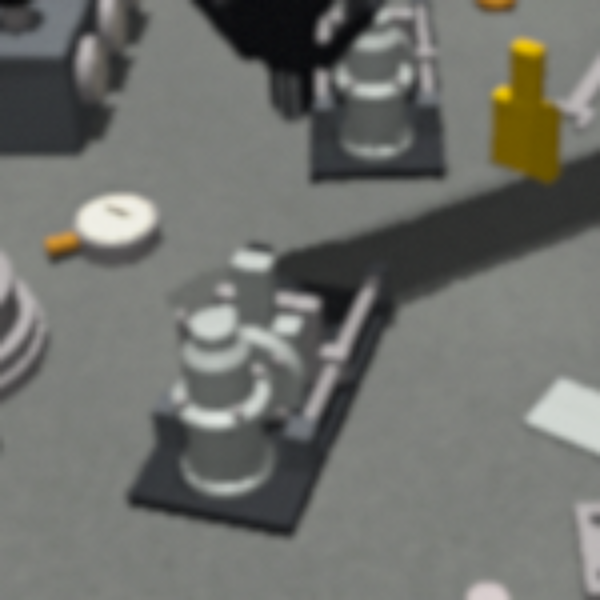

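{"api": "apply_moves", "payload": {
  "deltas": [
    {"x": 0.0,"y": 0.0,"z": -3.0,"rx": 0.0,"ry": 0.0,"rz": 0.0,"fingers": 0.0},
    {"x": 0.0,"y": 0.0,"z": -6.0,"rx": 0.0,"ry": 0.0,"rz": 0.0,"fingers": 0.0},
    {"x": 0.0,"y": 0.0,"z": -9.0,"rx": 0.0,"ry": 0.0,"rz": 0.0,"fingers": 0.0},
    {"x": 0.0,"y": 0.0,"z": -12.0,"rx": 0.0,"ry": 0.0,"rz": 0.0,"fingers": 0.0},
    {"x": 0.0,"y": 0.0,"z": -12.5,"rx": 0.0,"ry": 0.0,"rz": 0.0,"fingers": 0.0}
  ]
}}

```text
t: 12.55
tcp_pos: [615.2, 65.2, 45.8]
eef_rot: [[0.206, 0.979, -0.006], [0.979, -0.206, 0.0], [-0.001, -0.006, -1.0]]
ft_force: [-0.7, -0.1, -0.7]
gripper_width: -0.001
```

{"api": "apply_moves", "payload": {
  "deltas": [
    {"x": 0.1,"y": 0.5,"z": 0.0,"rx": 0.0,"ry": 0.0,"rz": 0.0,"fingers": 0.0},
    {"x": 0.21,"y": 1.0,"z": 0.0,"rx": 0.0,"ry": 0.0,"rz": 0.0,"fingers": 0.0},
    {"x": 0.37,"y": 1.7,"z": 0.0,"rx": 0.0,"ry": 0.0,"rz": 0.0,"fingers": 0.0},
    {"x": 0.53,"y": 2.5,"z": 0.0,"rx": 0.0,"ry": 0.0,"rz": 0.0,"fingers": 0.0},
    {"x": 0.53,"y": 2.5,"z": 0.0,"rx": 0.0,"ry": 0.0,"rz": 0.0,"fingers": 0.0}
  ]
}}

```text
t: 13.05
tcp_pos: [624.2, 91.3, 50.6]
eef_rot: [[0.206, 0.978, 0.002], [0.978, -0.206, 0.002], [0.002, 0.002, -1.0]]
ft_force: [-0.2, 0.2, 0.1]
gripper_width: -0.001
```

```bash
python3 chk2.py 8
```

```text
[ 19.7  45.1 -43.2  98.2  37.8  52.1 -51.1] [624.2  91.3  50.6] -0.0008398532927441972 [-0.2  0.2  0.1] [[0.206, 0.978, 0.002], [0.978, -0.206, 0.002], [0.002, 0.002, -1.0]]
wrist z82 local y [0, 0, 0, 0, 523, 538, 347, 342, 353, 395, 166, 0, 16, 131, 136, 131, 138, 138, 202, 236, 249, 0, 0, 475, 476, 536, 543, 559, 541, 27, 0, 0]
 tab 88 146 x [-10.1  10.6] y [5.3 5.4 5.5] z 94.1
 tab 100 231 x [-10.2  10.8] y [5.3 5.4 5.5] z 106.1
 tab 112 296 x [-10.3  10.8] y [5.3 5.4 5.5] z 116.9
 tab 122 7131 x [-10.9  11.3] y [-9.7 -1.7  5.3] z 127.3
 tab top z 128.32678035346882 ((0.18906497955322266, -2.566102981567383), (16.242406845092773, 24.385669708251953), 89.8136978149414)
side z82 local y [0, 0, 0, 0, 4, 10, 6, 9, 8, 8, 9, 1, 0, 2, 2, 0, 7, 2, 1, 13, 7, 8, 0, 6, 4, 4, 3, 2, 3, 5, 0, 0]
 tab 88 42 x [-11.6  12.4] y [-7.2  4.   7.1] z 94.2
 tab 100 39 x [-11.4  11.1] y [-10.5   4.2   7.8] z 106.8
 tab 112 34 x [-11.7  10.1] y [-1.6  4.3  7. ] z 117.0
 tab 122 53 x [-10.9  12.1] y [-10.6  -1.5   5.8] z 126.3
 tab top z 127.65142761163551 ((0.37687110900878906, -2.8089380264282227), (24.44137191772461, 18.602903366088867), 0.544371485710144)
tcp local [[  0.8 -71.6  50.6]]
```

View pics/wrist8.png

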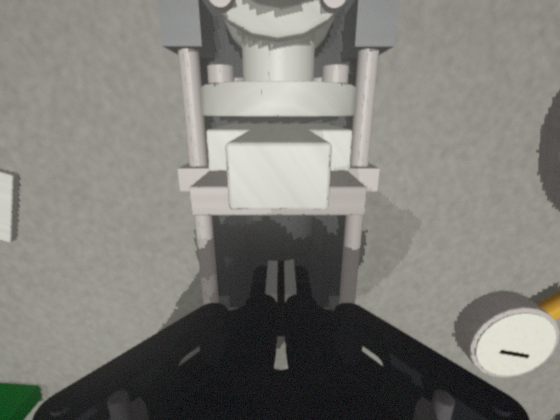

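View pics/side8z.png

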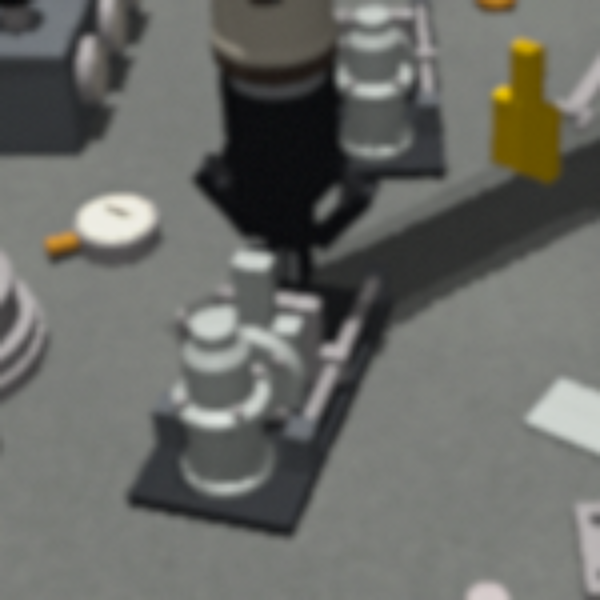

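{"api": "apply_moves", "payload": {
  "deltas": [
    {"x": 0.04,"y": 0.2,"z": 0.0,"rx": 0.0,"ry": 0.0,"rz": 0.0,"fingers": 0.0},
    {"x": 0.08,"y": 0.4,"z": 0.0,"rx": 0.0,"ry": 0.0,"rz": 0.0,"fingers": 0.0},
    {"x": 0.12,"y": 0.6,"z": 0.0,"rx": 0.0,"ry": 0.0,"rz": 0.0,"fingers": 0.0},
    {"x": 0.16,"y": 0.75,"z": 0.0,"rx": 0.0,"ry": 0.0,"rz": 0.0,"fingers": 0.0},
    {"x": 0.17,"y": 0.8,"z": 0.0,"rx": 0.0,"ry": 0.0,"rz": 0.0,"fingers": 0.0}
  ]
}}

```text
t: 13.65
tcp_pos: [625.1, 97.0, 49.3]
eef_rot: [[0.208, 0.978, 0.0], [0.978, -0.208, 0.0], [0.0, -0.0, -1.0]]
ft_force: [-0.6, -1.2, 0.7]
gripper_width: -0.001
```

{"api": "apply_moves", "payload": {
  "deltas": [
    {"x": 0.02,"y": 0.1,"z": 0.0,"rx": 0.0,"ry": 0.0,"rz": 0.0,"fingers": 0.0},
    {"x": 0.04,"y": 0.2,"z": 0.0,"rx": 0.0,"ry": 0.0,"rz": 0.0,"fingers": 0.0},
    {"x": 0.06,"y": 0.3,"z": 0.0,"rx": 0.0,"ry": 0.0,"rz": 0.0,"fingers": 0.0},
    {"x": 0.08,"y": 0.4,"z": 0.0,"rx": 0.0,"ry": 0.0,"rz": 0.0,"fingers": 0.0},
    {"x": 0.1,"y": 0.5,"z": 0.0,"rx": 0.0,"ry": 0.0,"rz": 0.0,"fingers": 0.0}
  ]
}}

```text
t: 14.15
tcp_pos: [626.0, 101.0, 49.3]
eef_rot: [[0.209, 0.978, -0.0], [0.978, -0.209, -0.001], [-0.001, -0.0, -1.0]]
ft_force: [-1.3, -2.4, 2.5]
gripper_width: -0.003
```

{"api": "apply_moves", "payload": {
  "deltas": [
    {"x": 0.02,"y": 0.1,"z": 0.0,"rx": 0.0,"ry": 0.0,"rz": 0.0,"fingers": 0.0},
    {"x": 0.04,"y": 0.2,"z": 0.0,"rx": 0.0,"ry": 0.0,"rz": 0.0,"fingers": 0.0},
    {"x": 0.06,"y": 0.3,"z": 0.0,"rx": 0.0,"ry": 0.0,"rz": 0.0,"fingers": 0.0},
    {"x": 0.08,"y": 0.4,"z": 0.0,"rx": 0.0,"ry": 0.0,"rz": 0.0,"fingers": 0.0},
    {"x": 0.08,"y": 0.4,"z": 0.0,"rx": 0.0,"ry": 0.0,"rz": 0.0,"fingers": 0.0}
  ]
}}

```text
t: 14.65
tcp_pos: [626.7, 104.4, 49.3]
eef_rot: [[0.209, 0.978, -0.001], [0.978, -0.209, -0.002], [-0.002, -0.0, -1.0]]
ft_force: [-2.5, -4.6, 3.8]
gripper_width: -0.0
```

```bash
python3 chk2.py 9
```

```text
[ 18.1  45.6 -42.9  97.3  37.9  52.7 -52.4] [626.7 104.4  49.3] -0.0003407323311594665 [-2.5 -4.6  3.8] [[0.209, 0.978, -0.001], [0.978, -0.209, -0.002], [-0.002, -0.0, -1.0]]
wrist z82 local y [0, 0, 0, 0, 0, 0, 0, 231, 318, 327, 328, 327, 430, 247, 142, 158, 188, 233, 239, 269, 338, 219, 0, 393, 457, 478, 491, 489, 481, 69, 0, 0]
 tab 88 479 x [-10.6  11. ] y [5.8 6.1 6.3] z 94.6
 tab 100 693 x [-10.5  11.1] y [5.9 6.1 6.4] z 106.5
 tab 112 846 x [-10.7  11. ] y [5.8 6.1 6.4] z 117.5
 tab 122 6546 x [-10.9  11.3] y [-8.8 -0.4  6.2] z 127.3
 tab top z 128.15608256493212 ((0.22838878631591797, -1.7280559539794922), (24.218658447265625, 16.695600509643555), 0.492686927318573)
side z82 local y [0, 0, 0, 0, 0, 1, 2, 4, 8, 7, 7, 8, 15, 5, 6, 5, 3, 2, 5, 5, 14, 3, 1, 3, 2, 7, 4, 2, 5, 3, 1, 0]
 tab 88 38 x [-11.5  12.2] y [-6.2  4.9  6.5] z 93.9
 tab 100 44 x [-11.6  11.4] y [-9.3  4.7  7.5] z 104.9
 tab 112 29 x [-12.   10.9] y [-3.5  5.   7.6] z 117.7
 tab 122 54 x [-11.   11.2] y [-9.1  2.7  7.6] z 126.8
 tab top z 128.2098665775172 ((0.6659994125366211, 0.209808349609375), (25.66301155090332, 18.909324645996094), 10.483165740966797)
tcp local [[  0.6 -58.2  49.3]]
```

View pics/wrist9.png

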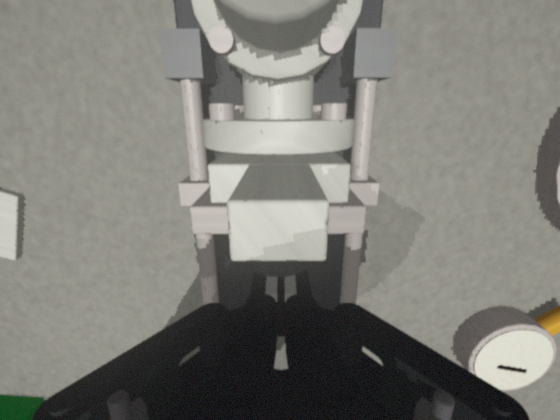

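{"api": "apply_moves", "payload": {
  "deltas": [
    {"x": 0.01,"y": 0.05,"z": 0.0,"rx": 0.0,"ry": 0.0,"rz": 0.0,"fingers": 0.0},
    {"x": 0.02,"y": 0.1,"z": 0.0,"rx": 0.0,"ry": 0.0,"rz": 0.0,"fingers": 0.0},
    {"x": 0.03,"y": 0.15,"z": 0.0,"rx": 0.0,"ry": 0.0,"rz": 0.0,"fingers": 0.0},
    {"x": 0.05,"y": 0.22,"z": 0.0,"rx": 0.0,"ry": 0.0,"rz": 0.0,"fingers": 0.0},
    {"x": 0.06,"y": 0.3,"z": 0.0,"rx": 0.0,"ry": 0.0,"rz": 0.0,"fingers": 0.0}
  ]
}}

```text
t: 15.25
tcp_pos: [627.2, 106.7, 49.3]
eef_rot: [[0.21, 0.978, -0.001], [0.978, -0.21, -0.003], [-0.003, -0.0, -1.0]]
ft_force: [-2.3, -6.8, 4.4]
gripper_width: 0.002
```

{"api": "apply_moves", "payload": {
  "deltas": [
    {"x": 0.01,"y": 0.03,"z": 0.0,"rx": 0.0,"ry": 0.0,"rz": 0.0,"fingers": 0.0},
    {"x": 0.01,"y": 0.06,"z": 0.0,"rx": 0.0,"ry": 0.0,"rz": 0.0,"fingers": 0.0},
    {"x": 0.02,"y": 0.1,"z": 0.0,"rx": 0.0,"ry": 0.0,"rz": 0.0,"fingers": 0.0},
    {"x": 0.02,"y": 0.1,"z": 0.0,"rx": 0.0,"ry": 0.0,"rz": 0.0,"fingers": 0.0},
    {"x": 0.02,"y": 0.1,"z": 0.0,"rx": 0.0,"ry": 0.0,"rz": 0.0,"fingers": 0.0}
  ]
}}

```text
t: 15.75
tcp_pos: [627.4, 107.7, 49.3]
eef_rot: [[0.21, 0.978, -0.001], [0.978, -0.21, -0.003], [-0.003, -0.0, -1.0]]
ft_force: [-3.1, -7.4, 4.7]
gripper_width: 0.002
```

{"api": "apply_moves", "payload": {
  "deltas": [
    {"x": 0.01,"y": 0.05,"z": 0.0,"rx": 0.0,"ry": 0.0,"rz": 0.0,"fingers": 0.0},
    {"x": 0.02,"y": 0.1,"z": 0.0,"rx": 0.0,"ry": 0.0,"rz": 0.0,"fingers": 0.0},
    {"x": 0.03,"y": 0.15,"z": 0.0,"rx": 0.0,"ry": 0.0,"rz": 0.0,"fingers": 0.0},
    {"x": 0.03,"y": 0.15,"z": 0.0,"rx": 0.0,"ry": 0.0,"rz": 0.0,"fingers": 0.0},
    {"x": 0.03,"y": 0.15,"z": 0.0,"rx": 0.0,"ry": 0.0,"rz": 0.0,"fingers": 0.0}
  ]
}}

```text
t: 16.25
tcp_pos: [627.5, 108.4, 49.3]
eef_rot: [[0.21, 0.978, -0.002], [0.978, -0.21, -0.004], [-0.004, -0.001, -1.0]]
ft_force: [-3.8, -8.1, 5.8]
gripper_width: 0.003
```

{"api": "apply_moves", "payload": {
  "deltas": [
    {"x": 0.01,"y": 0.05,"z": 0.0,"rx": 0.0,"ry": 0.0,"rz": 0.0,"fingers": 0.0},
    {"x": 0.02,"y": 0.1,"z": 0.0,"rx": 0.0,"ry": 0.0,"rz": 0.0,"fingers": 0.0},
    {"x": 0.03,"y": 0.15,"z": 0.0,"rx": 0.0,"ry": 0.0,"rz": 0.0,"fingers": 0.0},
    {"x": 0.03,"y": 0.15,"z": 0.0,"rx": 0.0,"ry": 0.0,"rz": 0.0,"fingers": 0.0},
    {"x": 0.03,"y": 0.15,"z": 0.0,"rx": 0.0,"ry": 0.0,"rz": 0.0,"fingers": 0.0}
  ]
}}

```text
t: 16.75
tcp_pos: [627.5, 108.4, 49.3]
eef_rot: [[0.211, 0.978, -0.003], [0.978, -0.211, -0.006], [-0.007, -0.001, -1.0]]
ft_force: [-4.4, -10.8, 9.4]
gripper_width: 0.0
```

```bash
python3 chk2.py 10
```

```text
[ 17.4  45.7 -42.8  97.   37.9  53.  -52.9] [627.5 108.4  49.3] 2.0537493870611538e-05 [ -4.4 -10.8   9.4] [[0.211, 0.978, -0.003], [0.978, -0.211, -0.006], [-0.007, -0.001, -1.0]]
wrist z82 local y [0, 0, 0, 0, 0, 0, 0, 0, 0, 218, 323, 319, 327, 342, 379, 291, 153, 174, 184, 237, 243, 285, 287, 530, 464, 450, 468, 484, 483, 79, 0, 0]
 tab 88 493 x [-10.6  11. ] y [ 9.9 10.2 10.4] z 94.6
 tab 100 729 x [-10.6  11.1] y [ 9.9 10.2 10.5] z 106.6
 tab 112 872 x [-10.7  11. ] y [ 9.9 10.2 10.5] z 117.4
 tab 122 6597 x [-10.8  11.3] y [-4.8  3.7 10.3] z 127.3
 tab top z 128.15735414332443 ((0.14679336547851562, 2.4184017181396484), (16.78925895690918, 24.207124710083008), 89.45488739013672)
side z82 local y [0, 0, 0, 0, 0, 0, 0, 0, 3, 5, 3, 7, 10, 8, 12, 11, 4, 1, 2, 1, 2, 8, 8, 6, 6, 8, 1, 3, 3, 2, 0, 0]
 tab 88 35 x [-11.4  10.3] y [ 0.4  9.6 12.1] z 93.3
 tab 100 43 x [-11.7  12.5] y [-1.9  8.9 11.9] z 105.8
 tab 112 32 x [-10.8  11. ] y [-1.8  9.6 11.7] z 117.1
 tab 122 55 x [-11.   10.8] y [-5.7  4.9 11.7] z 126.6
 tab top z 127.78737451239287 ((-0.020883560180664062, 3.2337465286254883), (19.444042205810547, 24.12456703186035), 89.76879119873047)
tcp local [[  0.5 -54.2  49.3]]
```

{"api": "apply_moves", "payload": {
  "deltas": [
    {"x": 0.02,"y": 0.1,"z": 0.0,"rx": 0.0,"ry": 0.0,"rz": 0.0,"fingers": 0.0},
    {"x": 0.04,"y": 0.2,"z": 0.0,"rx": 0.0,"ry": 0.0,"rz": 0.0,"fingers": 0.0},
    {"x": 0.06,"y": 0.3,"z": 0.0,"rx": 0.0,"ry": 0.0,"rz": 0.0,"fingers": 0.0},
    {"x": 0.06,"y": 0.3,"z": 0.0,"rx": 0.0,"ry": 0.0,"rz": 0.0,"fingers": 0.0},
    {"x": 0.06,"y": 0.3,"z": 0.0,"rx": 0.0,"ry": 0.0,"rz": 0.0,"fingers": 0.0}
  ]
}}

```text
t: 17.35
tcp_pos: [627.5, 108.4, 49.3]
eef_rot: [[0.212, 0.977, -0.005], [0.977, -0.212, -0.011], [-0.011, -0.002, -1.0]]
ft_force: [-8.3, -15.7, 14.1]
gripper_width: 0.003
```

{"api": "apply_moves", "payload": {
  "deltas": [
    {"x": 0.02,"y": 0.1,"z": 0.0,"rx": 0.0,"ry": 0.0,"rz": 0.0,"fingers": 0.0},
    {"x": 0.04,"y": 0.2,"z": 0.0,"rx": 0.0,"ry": 0.0,"rz": 0.0,"fingers": 0.0},
    {"x": 0.04,"y": 0.2,"z": 0.0,"rx": 0.0,"ry": 0.0,"rz": 0.0,"fingers": 0.0},
    {"x": 0.04,"y": 0.2,"z": 0.0,"rx": 0.0,"ry": 0.0,"rz": 0.0,"fingers": 0.0},
    {"x": 0.04,"y": 0.2,"z": 0.0,"rx": 0.0,"ry": 0.0,"rz": 0.0,"fingers": 0.0}
  ]
}}

```text
t: 17.85
tcp_pos: [627.5, 108.4, 49.3]
eef_rot: [[0.213, 0.977, -0.006], [0.977, -0.214, -0.014], [-0.015, -0.003, -1.0]]
ft_force: [-10.6, -19.5, 17.2]
gripper_width: 0.001
```

{"api": "apply_moves", "payload": {
  "deltas": [
    {"x": 0.0,"y": 0.0,"z": 0.0,"rx": 0.0,"ry": 0.0,"rz": 0.0,"fingers": 0.0},
    {"x": 0.0,"y": 0.0,"z": 0.0,"rx": 0.0,"ry": 0.0,"rz": 0.0,"fingers": 0.0},
    {"x": 0.0,"y": 0.0,"z": 0.0,"rx": 0.0,"ry": 0.0,"rz": 0.0,"fingers": 0.0},
    {"x": 0.0,"y": 0.0,"z": 0.0,"rx": 0.0,"ry": 0.0,"rz": 0.0,"fingers": 0.0},
    {"x": 0.0,"y": 0.0,"z": 0.0,"rx": 0.0,"ry": 0.0,"rz": 0.0,"fingers": 0.0}
  ]
}}

```text
t: 18.35
tcp_pos: [627.5, 108.4, 49.3]
eef_rot: [[0.213, 0.977, -0.006], [0.977, -0.214, -0.014], [-0.015, -0.003, -1.0]]
ft_force: [-10.5, -19.8, 16.4]
gripper_width: -0.001
```

```bash
python3 chk2.py 11; python3 -c "
from h import *
save('top11',get_image('top')['frame'])"
```

```text
[ 17.   45.8 -42.6  96.7  38.   53.5 -53.2] [627.5 108.4  49.3] -0.000637173372843197 [-10.5 -19.8  16.4] [[0.213, 0.977, -0.006], [0.977, -0.214, -0.014], [-0.015, -0.003, -1.0]]
wrist z82 local y [0, 0, 0, 0, 0, 0, 0, 0, 1, 229, 314, 312, 326, 333, 382, 316, 157, 181, 198, 219, 252, 299, 307, 543, 454, 467, 469, 480, 482, 101, 0, 0]
 tab 88 544 x [-10.6  11.1] y [ 9.9 10.2 10.4] z 94.3
 tab 100 760 x [-10.6  11.1] y [ 9.9 10.2 10.5] z 106.4
 tab 112 938 x [-10.6  11. ] y [ 9.9 10.2 10.5] z 117.4
 tab 122 6616 x [-10.9  11.3] y [-4.7  3.8 10.3] z 127.2
 tab top z 128.12834846651353 ((0.1356945037841797, 2.363593101501465), (24.3174991607666, 16.683326721191406), 0.21001036465168)
side z82 local y [0, 0, 0, 0, 0, 0, 0, 0, 3, 3, 9, 6, 6, 8, 13, 6, 2, 3, 1, 5, 3, 2, 10, 6, 3, 6, 3, 5, 5, 1, 0, 0]
 tab 88 36 x [-11.6  10.7] y [-3.3  9.3 11.5] z 93.5
 tab 100 43 x [-11.8  12.1] y [ 0.5  9.1 11.4] z 106.0
 tab 112 34 x [-11.7  11.4] y [-3.2  8.6 10.8] z 117.3
 tab 122 52 x [-11.4  11.2] y [-5.3  4.3 10.7] z 126.8
 tab top z 127.99040154777869 ((-0.2709674835205078, 3.3984689712524414), (24.15309715270996, 18.11186408996582), 6.342113494873047)
tcp local [[  0.5 -54.2  49.3]]
```

View pics/wrist11.png

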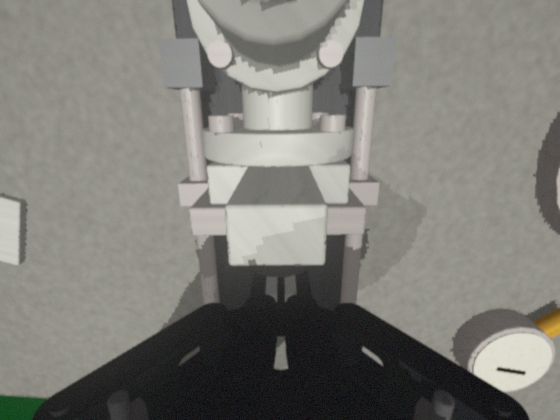

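View pics/side11z.png

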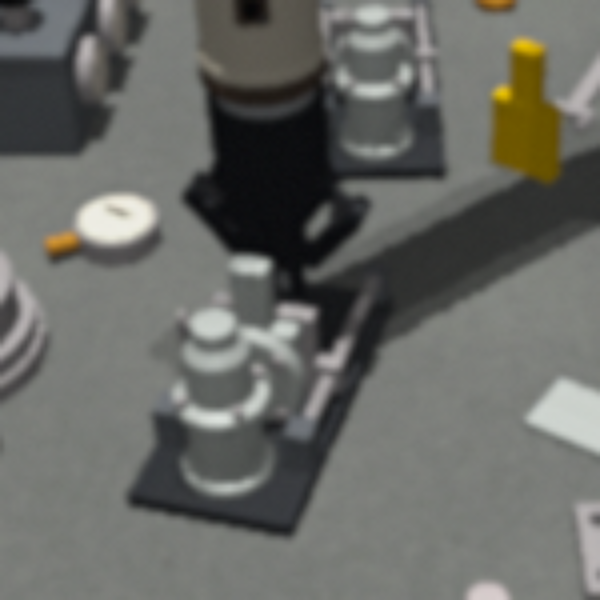

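View pics/top11.png

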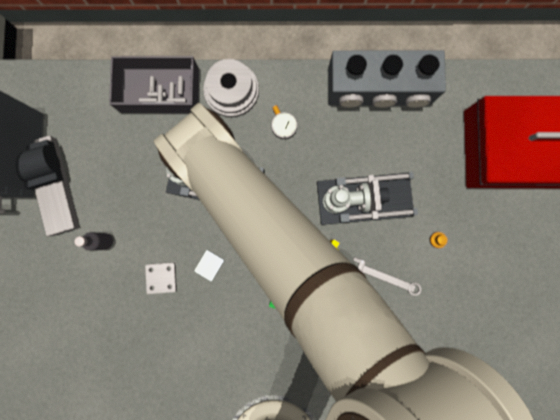

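```bash
python3 -c "
from h import *
print(hand_in()); s=get_state(); print(s['t'],s['tcp_pos'],s['ft_force'])"
```

```text
the job is handed in; nothing more can be done
None
the job is handed in; nothing more can be done
```

I put the grey spacer in station A's wide gap and let go of it. I then pushed the press plate forward by its boss with the closed fingers and handed in at about 18.5 s, still pressing.

- **Placing:** before I pushed, the spacer stood upright and square at about x 0.4 mm, y −2.6 mm in station A's frame. The fingers were clear of it and the plate was still fully back.
- **Clamped at the end:**
  - The spacer is upright, turned about 0.2° from square, at about x 0.1 mm, y +2.4 mm.
  - It sits flush between plate and flange, and the plate has moved about 10 mm forward.
  - The fingers push with a steady 22 N or so horizontally. There is also about 16 N upward on the tool, which I put down to friction at the boss.
- **Not confirmed:** I could not read the plate-to-spacer force directly. After the roughly 4 N spring it should be well above 3 N. The plate travel comes from the depth images, so it is only good to about 1 mm.
- **Disagreements:** the side camera put the spacer's y about 1 mm further on than the wrist camera, and its angle at about 6°. I trusted the wrist camera, which had far more points.
- **Bystanders and station B:** I never touched them, and those still in view looked unmoved in the last top image. The arm hid the gasket ring, so I did not see it.

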